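# Hold a sample carrier on the stop of a reading station

### The arm

A 7-joint arm with a two-finger parallel gripper is mounted at the origin on a cart in front of the work surface, level with it; the furniture and walls round the work are solid. World frame = base frame: x ahead of the robot, y to its left, z up, the work surface at z = 0. Lengths are in m, angles in rad, forces in N, time in s.
With the tool pointing down it reaches from about 0.375 to 0.925 m from the base axis. Payload 3.1 kg.
Tool frame: the origin (TCP) lies between the finger pads; the fingertips stand 22 mm ahead of it and the grasp point (between the pads) lies 3 mm ahead of it; y points along the fingers, z is the direction in which the jaws open and shut, and the axes are right-handed (so a half turn about y gives the same grasp; the last joint's range is limited). The gripper opens to 85 mm and grips with 20 to 120 N. Pads are 22 mm wide; open, the fingers measure 114 mm over their backs; the gripper's body (76 mm by 85 mm) begins 54 mm behind the grasp point. The pads swing forward as they close: fully open they stand 13 mm farther back than shut.
Start: joints at [1.16, 0.383, 0.044, 1.598, -0.018, 1.161, -0.05], TCP at [0.2, -0.618, 0.253] pointing down, gripper open.
Joint ranges: [-2.61, 2.61], [-0.41, 2.15], [-1.48, 1.57], [0, 2.5], [-1.57, 4.71], [0.05, 1.97], [-2.85, 2.85]. Speed limits (rad/s): [2.79, 2.79, 3.14, 3.14, 3.14, 3.14, 3.14].

### API

Orientations are given as a unit quaternion [x, y, z, w].
In Python, from bench import ctrl gives the robot as it stands.
- The arm moves only by the tool carry_out, never from a script. Its argument "rows" is a list of rows, each an object of numbers: "dx", "dy", "dz": the shift along the tool's x, y, z in cm; "spin": the turn about the tool's y in degrees. In form: [{"dx": .., "dy": .., "dz": .., "spin": ..}, ...]. A call has 1 to 20 rows; each row is the pose to reach, as a shift and turn from the pose commanded when the call began, along the tool's axes at that moment; what a row does not reach only later rows make up. A row lasts 1/8 s, in which the tool goes at most 62.5 mm and 10.7 degrees, less where a joint would pass 70% of its speed; a pose out of reach is approached as far as the arm can. A call with a gripper value outside its range is refused whole. "jaw" is the closure in counts, from 0 (fully open) to 255 (shut), set as the call begins (left out, the last holds). The fingers move at their own pace and stop on an object; the grip force is fixed at half the most. Time passes only in rows, so rows that repeat a pose let the fingers close. It gives the time, the measured TCP pose, the force and the opening at its end, in the units of the state.
- ctrl.read_state(): the state, without advancing time (a new reading comes with each control period).
- ctrl.snapshot(name): name is "scene" or "side" or "wrist"; returns a dict with "img" (384x512x3 uint8, red, green, blue), "fx", "fy", "cx", "cy" (pixels), "R" (3x3) and "t" (3): a world point X has camera coordinates R X + t. Camera axes: x right, y down, z forward; pixel columns grow to the right and rows downward; lengths in m; the calibration is good to about 2 mm. A picture is of the moment at which its call begins. There is no depth.
- ctrl.finish_job(): hands the job in, once; it reports no verdict.
Trained networks look in the newest picture that a camera, given by its name, has taken for a name from the list of things; names that differ only in an ending like _2 or _b are one class to them, and where a whole thing is asked for, a point or a joint stands for the part that bears it (a point fixed in the world has none). Each returns a list of dicts, best first, with "confidence" (0 to 1); they miss things now and then, are a little off and sometimes report something else, mostly with a low value. They report only what shows in the picture. A call takes as long as a camera call.
- ctrl.spot_in(camera, query): "at" ([column, row] in pixels, amid what is visible of it).
The state is a dict: "time_s": time; "joint_positions": joint angles; "qd": joint speeds; "tau": joint torques, N m; "eef_pos": TCP position; "ee_rot": TCP orientation; "ft_force": force on the tool from outside, world axes, zero at the start; "wrist_torque": the same for the moment, N m; "grip_width": finger opening in m.
Only numpy, scipy, OpenCV 4.12 (cv2) and the standard library are available. Lean on these libraries where they do the work, as an engineer would, in place of code of your own. Each camera call takes 0.05 s, during which the arm holds its last target. There are 200 camera calls.

### The job

Pick up the sample carrier by its upright tab, lay it in the guide channel of the reading station and slide it nose first under the read head until it pushes the sprung plunger right back and sits firmly on the hard stop. Push it home slowly without ramming the stop, and leave the bottle, the vial and the dish alone. Nothing latches, and the spring throws the carrier back if you let go, so finish while still holding the carrier pressed on the stop.

Things in the scene. Friction and masses are not known exactly. Their poses are not given: they have to be found in the camera images.
- station: reading station, fixed: aluminium base plate 215 x 110 mm, 8 mm thick, with two low guide rails bridged by a grey read head. Origin on the table top under the middle of the head's entry face; x = push-in direction, z up. Plate x = -125 to 90 mm, y = -55 to 55 mm. Read head x = 0 to 35 mm, y = -39 to 39 mm, flat underside at z = 25.5 mm, top with a small lens boss at z = 61 mm.
- station_mouth (a point): middle of the channel floor at the read head's entry (station x = 0, y = 0, z = 8 mm, the plate's top); axes as the station's. The channel is 46 mm wide between rails 10 mm high, straight from x = -95 mm on; from x = -127 to -95 mm the rails flare outwards to the open front end. Clear height under the head 17.5 mm; open above before and behind it.
- hard_stop: hard stop of the station: two square steel shoulders across the channel behind the read head, their front face at x = 55 mm of the station, z = 8 to 30 mm, with the plunger between them. Origin and axes are those of station. Spring included, a lasting push of about 12 to 25 N keeps the carrier firmly on it.
- stop_face (a point): middle of the hard stop's front face: station x = 55 mm, y = 0, z = 14 mm. Axes as the station's.
- plunger (a joint): travel (m) of the sprung brass pin, 12 mm thick, on the channel's centre line 15 mm above the table, towards station +x: 0 at rest, tip 12 mm in front of the stop face; about 0.012 when the carrier sits on the stop. The spring pushes back with 3.6 N at rest, 0.4 N more per mm, about 8.4 N at the stop. Its tail with a black collar comes out at the back by as much.
- carrier: loose sample carrier, 0.1 to 0.19 kg: flat grey tray 120 x 42 mm, 12 mm thick (nose 36 mm wide over its last 16 mm), round window near the nose, black upright tab near the tail. Origin at the centre of its underside; x points to the nose (x = 60 mm; tail x = -60 mm), z up. On the stop its origin is at station x = -5 mm.
- carrier_tab (a point): centre of the upright black tab, at carrier x = -40 mm, y = 0, 40 mm above its underside; the tab is 26 mm long (along carrier x), 14 mm thick (along carrier y) and rises from 12 to 56 mm above the underside. Axes as the carrier's.
- carrier_nose (a point): middle of the carrier's front face: carrier x = 60 mm, y = 0, 6 mm above its underside. Axes as the carrier's.
- buffer_bottle: a round white 100 ml bottle with a blue cap, 50 mm diameter, 100 mm tall, left of the station; origin at the centre of its underside
- vial: a small clear glass vial with a black cap, 22 mm diameter, 54 mm tall, standing alone behind and right of the station; origin at the centre of its underside
- dish: a flat round covered dish with amber filling, 68 mm diameter, 14 mm tall, near the table's front edge; origin at the centre of its underside

How it is judged:
On the way, in this order (a step that is already met when the one before it is completed fails the run):
1. the carrier lies in the channel with its nose under the read head, short of the plunger's stop (y of carrier_nose in the frame of station between -0.004 and 0.004 m and z of carrier_nose in the frame of station between 0.008 and 0.02 m and angle between the x axis of carrier_nose and the x axis of station, either way round below 0.1 rad and x of carrier_nose in the frame of station between 0.003 and 0.048 m), for 0.1 s.
2. the carrier is pressed on the hard stop with the plunger pushed back (y of carrier_nose in the frame of station between -0.004 and 0.004 m and z of carrier_nose in the frame of station between 0.008 and 0.02 m and angle between the x axis of carrier_nose and the x axis of station, either way round below 0.1 rad and x of carrier_nose in the frame of station above 0.0525 m and value of joint plunger above 0.01 m and contact force between carrier and hard_stop above 1.5 N and contact force between the fingers and carrier above 2 N), for 0.3 s.
At the end, for the whole second after the job is handed in: Still held: fingers on the carrier with over 2 N, nose within 2.5 mm of the stop and pressing it with over 1.5 N, plunger back more than 10 mm, nose within 4 mm of the channel's centre line and 8 to 20 mm above the table, aligned within 0.1 rad, at rest (all of step 2 and linear speed of carrier below 0.01 m/s); the arm keeps its last pose, push and grip.
It fails at once if the stop is rammed: the carrier presses on the hard stop with more than 60 N (contact force between carrier and hard_stop above 60 N).
It fails at once if the buffer bottle is pushed away or tipped (distance of buffer_bottle from where it was at the start of the episode above 0.015 m or angle between buffer_bottle's own z axis and vertical above 0.3 rad).
It fails at once if the vial is pushed away or tipped (distance of vial from where it was at the start of the episode above 0.015 m or angle between vial's own z axis and vertical above 0.3 rad).
It fails at once if the dish is pushed away or tipped (distance of dish from where it was at the start of the episode above 0.015 m or angle between dish's own z axis and vertical above 0.3 rad).
It also fails if it takes over 53 s, if anything falls off the work surface, if the arm or the gripper's body presses on something with over 40 N, if the wrist force passes 120 N, or if a joint passes its speed limit or range.

## Working session

There is one attempt and no reset: what is moved stays moved. The work goes in short steps, Python scripts to look and compute and a tool call to move; the robot and the scene stay as the last step left them, time stands still between calls to the robot, and variables do not carry over. Pictures are saved under pics/ and viewed, about 8 in all and at most 12, crops included, and the job is handed in when it is done.

Besides the shell and the picture viewer there is one more tool, called as a command line: name --argument value ..., lists and objects as JSON in quotes. carry_out: Moves the arm, as the interface text tells. Its arguments: {"type":"object","properties":{"rows":{"type":"array"},"jaw":{"type":"number"}},"required":["rows"]}

```bash
ls; mkdir -p pics
cat > h.py <<'E'
import numpy as np,cv2
from bench import ctrl
from scipy.spatial.transform import Rotation as Ro
def proj(s,X):
    c=s["R"]@np.array(X).T.reshape(3,-1)+np.array(s["t"]).reshape(3,1)
    return np.stack([s["fx"]*c[0]/c[2]+s["cx"],s["fy"]*c[1]/c[2]+s["cy"]],1)
def ray(s,uv,z):
    R=np.array(s["R"]);t=np.array(s["t"])
    C=-R.T@t; d=R.T@np.array([(uv[0]-s["cx"])/s["fx"],(uv[1]-s["cy"])/s["fy"],1])
    return C+d*(z-C[2])/d[2]
def save(s,n,crop=None,k=1):
    im=s["img"][:,:,::-1]
    if crop: im=im[crop[1]:crop[3],crop[0]:crop[2]]
    cv2.imwrite(f"pics/{n}.png",cv2.resize(im,None,fx=k,fy=k,interpolation=cv2.INTER_CUBIC))
E
python3 - <<'E'
from h import *
st=ctrl.read_state()
print(st)
print(Ro.from_quat(st["ee_rot"]).as_matrix().round(3))
ims=[]
for n in ["scene","side"]:
    s=ctrl.snapshot(n); ims.append(s["img"]); print(n,np.array(s["R"]).round(3),np.array(s["t"]),s["fx"])
    for q in ["station","station_mouth","stop_face","plunger","carrier","carrier_tab","carrier_nose","buffer_bottle","vial","dish"]:
        r=ctrl.spot_in(n,q)
        print(q,[(np.round(d["at"],1),round(d["confidence"],2),ray(s,d["at"],0.01).round(3)) for d in r[:2]])
    save(s,n,k=1.5)
E
```

```text
pics
{'time_s': 0.0, 'joint_positions': array([ 1.16018861,  0.38384084,  0.04381123,  1.59960977, -0.01789961,
        1.16120102, -0.04993828]), 'qd': array([ 0.00227133, -0.00023695,  0.00101936, -0.00052223, -0.00019685,
       -0.00084685,  0.00198618]), 'tau': array([-5.12151037e-04, -4.33461142e+01,  1.02401678e+00, -2.49512672e+01,
        1.05388838e-02,  1.14351686e-02,  6.86558522e-06]), 'eef_pos': array([ 0.19975675, -0.61759504,  0.25186638]), 'ee_rot': array([-0.1103595 ,  0.69939439, -0.69754896,  0.10997147]), 'ft_force': array([ 0.43964451, -0.89632386,  1.0661841 ]), 'wrist_torque': array([-0.02307426, -0.02534645,  0.01718975]), 'grip_width': 0.08541169212242106}
[[-0.951 -0.001  0.308]
 [-0.308  0.002 -0.951]
 [ 0.    -1.    -0.003]]
scene [[-0.669 -0.743  0.017]
 [-0.473  0.408 -0.781]
 [ 0.573 -0.53  -0.625]] [0.44578975 0.22814285 0.98555183] 497.81617858520826
station [(array([229.5, 229.2]), 0.96, array([0.51, 0.22, 0.01])), (array([208.8, 247. ]), 0.45, array([0.495, 0.292, 0.01 ]))]
station_mouth [(array([229.4, 228.8]), 0.85, array([0.511, 0.219, 0.01 ]))]
[... 876 characters left out ...]
4418793] 356.36416927914917
station [(array([248.9, 206.4]), 0.79, array([0.507, 0.203, 0.01 ]))]
station_mouth [(array([252.7, 203.1]), 0.87, array([0.524, 0.212, 0.01 ]))]
stop_face [(array([328.2, 238.8]), 0.39, array([ 0.583, -0.017,  0.01 ]))]
plunger [(array([327.3, 241.3]), 0.54, array([ 0.575, -0.022,  0.01 ]))]
carrier [(array([327.4, 239.9]), 0.57, array([ 0.578, -0.019,  0.01 ]))]
carrier_tab [(array([328.6, 242.7]), 0.63, array([ 0.574, -0.028,  0.01 ]))]
carrier_nose [(array([327.3, 238.5]), 0.61, array([ 0.582, -0.015,  0.01 ]))]
buffer_bottle [(array([173.5, 184.5]), 0.85, array([0.387, 0.43 , 0.01 ]))]
vial [(array([306.5, 211.9]), 0.71, array([0.615, 0.099, 0.01 ]))]
dish []
```

View pics/scene.png

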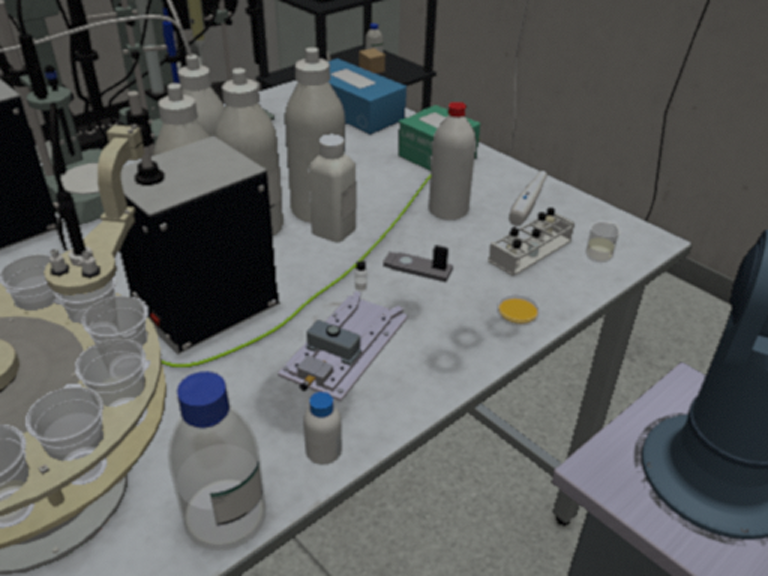

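View pics/side.png

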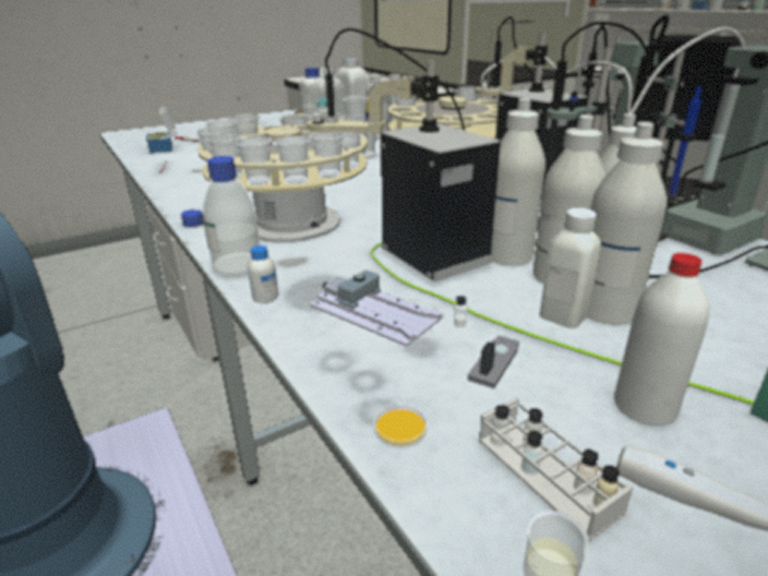

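The scene shows the station at about (345,345) in the 1.5x picture. Its open front is at the upper right (405,312) and the plunger end at the lower left. The carrier is at (420,262), with the tab at (440,258) and the nose window at (405,260). The side view agrees: carrier at (495,360) with the window on the far end.

Run:
```python
from h import *
s=ctrl.snapshot("scene"); d=ctrl.snapshot("side")
for n,p,z in [("frontR",(406,312),.008),("frontL",(355,296),.008),("backR",(340,393),.008),("backL",(282,370),.008),("bottleRed",(450,212),0),("rackA",(500,265),0),("rackB",(570,240),0),("tabtop",(441,247),.056),("cwindow",(405,260),.012),("tailR",(448,279),0),("boxcorner",(180,348),0),("boxR",(275,303),0),("whitebottle",(333,232),0)]:
    print(n,ray(s,np.array(p)/1.5,z).round(3))
for n,p,z in [("tabtop",(489,344),.056),("window",(503,346),.012),("frontR",(407,342),.008),("frontL",(441,317),.008),("red",(650,410),0)]:
    print("side",n,ray(d,np.array(p)/1.5,z).round(3))
a=s["img"][180:270,180:310];cv2.imwrite("pics/a.png",cv2.resize(a[:,:,::-1],None,fx=6,fy=6,interpolation=cv2.INTER_CUBIC))
```

```text
frontR [0.506 0.093 0.008]
frontL [0.592 0.128 0.008]
backR [0.435 0.291 0.008]
backL [0.528 0.325 0.008]
bottleRed [ 0.681 -0.194  0.   ]
rackA [ 0.498 -0.133  0.   ]
rackB [ 0.465 -0.295  0.   ]
tabtop [ 0.553 -0.032  0.056]
cwindow [ 0.609 -0.002  0.012]
tailR [ 0.53  -0.032  0.   ]
boxcorner [0.678 0.411 0.   ]
boxR [0.673 0.235 0.   ]
whitebottle [0.776 0.027 0.   ]
side tabtop [ 0.556 -0.034  0.056]
side window [ 0.616 -0.004  0.012]
side frontR [0.502 0.092 0.008]
side frontL [0.592 0.121 0.008]
side red [ 0.689 -0.21   0.   ]
```

Run:
```python
from h import *
s=ctrl.snapshot("wrist"); T=Ro.from_quat(ctrl.read_state()["ee_rot"]).as_matrix(); p=ctrl.read_state()["eef_pos"]
R=np.array(s["R"]); C=-R.T@s["t"]
print("cam in tool",T.T@(C-p),"\naxes in tool\n",(T.T@R.T).round(3),s["fx"],s["fy"])
```

```text
cam in tool [-0.07032911 -0.12115164  0.0002202 ] 
axes in tool
 [[-0.001  0.96   0.28 ]
 [-0.    -0.28   0.96 ]
 [ 1.     0.001  0.   ]] 284.25239590710873 284.25239590710873
```

carry_out --rows '[{"dx": -1.5,"dy": 0,"dz": -1.5,"spin": 0},{"dx": -5,"dy": -1,"dz": -5,"spin": 0},{"dx": -8.5,"dy": -2,"dz": -8.3,"spin": 0},{"dx": -12,"dy": -3,"dz": -11.7,"spin": 0},{"dx": -15.5,"dy": -3,"dz": -15.2,"spin": 0},{"dx": -19,"dy": -3,"dz": -18.6,"spin": -1},{"dx": -22.5,"dy": -3,"dz": -22,"spin": -2},{"dx": -26,"dy": -3,"dz": -25.4,"spin": -3},{"dx": -29.5,"dy": -3,"dz": -28.8,"spin": -4},{"dx": -33,"dy": -3,"dz": -32.3,"spin": -5},{"dx": -36.5,"dy": -3,"dz": -35.7,"spin": -6},{"dx": -40,"dy": -3,"dz": -39.1,"spin": -7},{"dx": -43.5,"dy": -3,"dz": -42.5,"spin": -8},{"dx": -47,"dy": -3,"dz": -46,"spin": -9},{"dx": -50.5,"dy": -3,"dz": -49.4,"spin": -9},{"dx": -53,"dy": -3,"dz": -52,"spin": -9},{"dx": -53.9,"dy": -3,"dz": -52.7,"spin": -9},{"dx": -53.9,"dy": -3,"dz": -52.7,"spin": -9},{"dx": -53.9,"dy": -3,"dz": -52.7,"spin": -9}]'

```text
time_s: 3.62
eef_pos: [0.5503, 0.0463, 0.283]
ee_rot: [0.164, -0.687, 0.688, -0.163]
ft_force: [-0.4, -1.1, 0.1]
grip_width: 0.0853
```

Run:
```python
from h import *
s=ctrl.snapshot("wrist"); st=ctrl.read_state()
print(st["time_s"],st["eef_pos"],st["joint_positions"].round(2)); print(Ro.from_quat(st["ee_rot"]).as_matrix().round(3))
for q in ["station_mouth","stop_face","carrier","carrier_tab","carrier_nose","buffer_bottle","vial","dish"]:
    r=ctrl.spot_in("wrist",q); print(q,[(np.round(d["at"],1),round(d["confidence"],2),ray(s,d["at"],0.012).round(3)) for d in r[:2]])
np.savez("w1.npz",**s); save(s,"w1",k=1.56)
```

```text
3.675 [0.55027862 0.04633656 0.28309042] [ 0.33  0.22 -0.55  1.78  0.12  1.18 -1.37]
[[-0.893 -0.001  0.45 ]
 [-0.45  -0.001 -0.893]
 [ 0.001 -1.     0.001]]
station_mouth [(array([135.8, 126.9]), 0.91, array([0.517, 0.216, 0.012]))]
stop_face [(array([ 66. , 121.2]), 0.91, array([0.482, 0.302, 0.012]))]
carrier [(array([310.6, 155.4]), 0.56, array([ 0.59 , -0.013,  0.012]))]
carrier_tab [(array([312.8, 153.4]), 0.92, array([ 0.593, -0.015,  0.012]))]
carrier_nose [(array([310.4, 154.9]), 0.88, array([ 0.59 , -0.013,  0.012]))]
buffer_bottle [(array([ 63.6, 124.3]), 0.71, array([0.477, 0.303, 0.012])), (array([  6.1, 173.3]), 0.68, array([0.374, 0.357, 0.012]))]
vial [(array([243.4, 104. ]), 0.75, array([0.609, 0.099, 0.012])), (array([313.4, 152.8]), 0.36, array([ 0.594, -0.015,  0.012]))]
dish [(array([273.5, 277.4]), 0.63, array([ 0.395, -0.057,  0.012])), (array([313.4, 153.9]), 0.45, array([ 0.593, -0.016,  0.012]))]
```

View pics/w1.png

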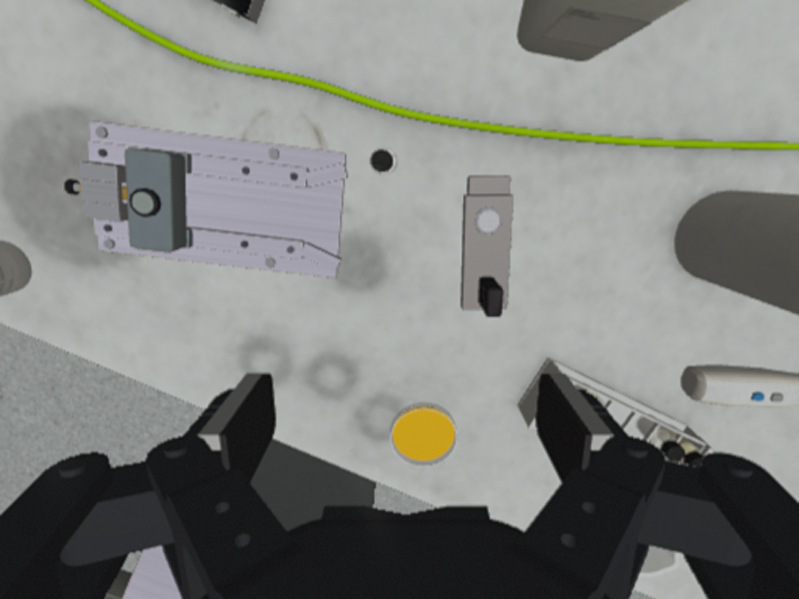

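The wrist view shows the station at about (220,200) and the carrier at (487,245), with the nose at the top (490,180) and the tab at (490,296). The vial is at (382,160), close to the station's front-left corner. Next I'll zoom in for corner pixels.

Run:
```python
import numpy as np,cv2
im=np.load("w1.npz")["img"][:,:,::-1]
a=cv2.resize(im[70:185,40:230],None,fx=4.2,fy=4.2,interpolation=cv2.INTER_CUBIC)   # 798x483
cv2.imwrite("pics/zs.png",a)
cv2.imwrite("pics/zc.png",cv2.resize(im[105:205,285:340],None,fx=6,fy=6,interpolation=cv2.INTER_CUBIC))
```

```text
(no output)
```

View pics/zs.png

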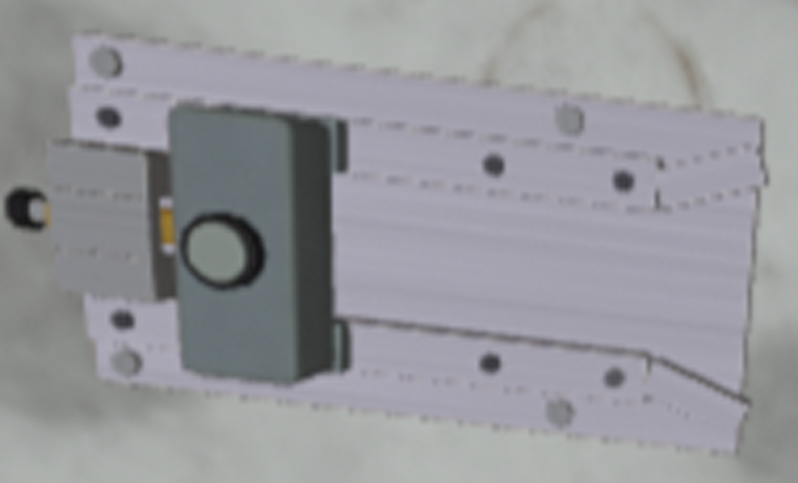

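View pics/zc.png

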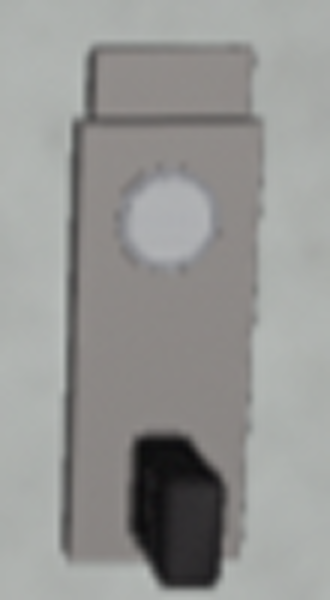

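The zooms show the plate corners at (75,33), (762,118), (738,453) and (100,380), and the rail kinks at (657,210) and (648,355). The carrier's top corners and tab top are also clear, so I'll fit planar poses to both.

```bash
cat > fit.py <<'E'
from h import *
from scipy.optimize import least_squares
def fit(s,P,uv,x0):
    P=np.array(P)/1e3
    def w(q): c,n=np.cos(q[2]),np.sin(q[2]); return np.c_[q[0]+c*P[:,0]-n*P[:,1],q[1]+n*P[:,0]+c*P[:,1],P[:,2]]
    r=least_squares(lambda q:(proj(s,w(q))-uv).ravel(),x0,loss="soft_l1")
    return r.x,(proj(s,w(r.x))-uv).round(1)
E
python3 - <<'E'
from fit import *
s=dict(np.load("w1.npz"))
u=(np.array([(75,33),(762,118),(738,453),(100,380),(657,210),(648,355)])+.5)/4.2-.5+[40,70]
q,r=fit(s,[(90,-55,8),(-125,-55,8),(-125,55,8),(90,55,8),(-95,-23,18),(-95,23,18)],u,[.51,.22,1.9]); print("station",q,np.degrees(q[2]),r.tolist())
u=(np.array([(95,47),(252,47),(79,120),(262,118),(71,555),(240,556),(190,528)])+.5)/6-.5+[285,105]
c,r=fit(s,[(60,18,12),(60,-18,12),(44,21,12),(44,-21,12),(-60,21,12),(-60,-21,12),(-40,0,56)],u,[.59,-.01,.5]); print("carrier",c,np.degrees(c[2]),r.tolist())
st=ctrl.read_state();T=Ro.from_quat(st["ee_rot"]).as_matrix();p=st["eef_pos"]
tab=np.array([c[0]-.04*np.cos(c[2]),c[1]-.04*np.sin(c[2]),.043])
print("tab",tab,"tool shift cm",(T.T@(tab-p)*100).round(2),"tool z yaw",np.degrees(np.arctan2(T[1,2],T[0,2])),"want",np.degrees(c[2])-90)
np.save("q.npy",[q,c])
E
```

```text
station [0.50870789 0.22731273 1.92195724] 110.12003820231098 [[-1.1, -0.4], [0.7, -0.3], [0.3, 0.3], [-0.5, 0.4], [0.0, 0.1], [0.4, 0.2]]
carrier [ 0.58870272 -0.01578568  0.48119755] 27.570588707176217 [[-0.5, -0.4], [0.5, -0.8], [-0.4, -0.2], [0.4, -0.3], [-0.7, 1.0], [0.1, 0.5], [0.4, 0.8]]
tab [ 0.55324507 -0.03429932  0.043     ] tool shift cm [ 3.52 24.04  7.51] tool z yaw -63.095812189243496 want -62.42941129282379
```

carry_out --rows '[{"dx": 1,"dy": 2,"dz": 2,"spin": -0.7},{"dx": 2,"dy": 5,"dz": 4.5,"spin": -0.7},{"dx": 3,"dy": 9,"dz": 6.5,"spin": -0.7},{"dx": 3.5,"dy": 13,"dz": 7.5,"spin": -0.7},{"dx": 3.5,"dy": 16,"dz": 7.5,"spin": -0.7},{"dx": 3.5,"dy": 17,"dz": 7.5,"spin": -0.7},{"dx": 3.5,"dy": 17,"dz": 7.5,"spin": -0.7}]'

```text
time_s: 4.95
eef_pos: [0.5534, -0.0335, 0.1132]
ee_rot: [-0.169, 0.687, -0.686, 0.169]
ft_force: [0.5, -0.1, -0.0]
grip_width: 0.0859
```

Run:
```python
from h import *
q,c=np.load("q.npy"); st=ctrl.read_state();T=Ro.from_quat(st["ee_rot"]).as_matrix();p=st["eef_pos"]
tab=np.array([c[0]-.04*np.cos(c[2]),c[1]-.04*np.sin(c[2]),.043])
print(st["time_s"],(T.T@(tab-p)*100).round(2),np.degrees(np.arctan2(T[1,2],T[0,2])))
s=ctrl.snapshot("wrist"); print(proj(s,[tab+[0,0,.013]]))
im=s["img"].copy();u=proj(s,[tab+[0,0,.013]])[0].round().astype(int);cv2.circle(im,tuple(int(v) for v in u),2,(255,0,0),-1)
s=dict(s,img=im);save(s,"w2",k=1.5)
```

```text
4.95 [0.05 7.02 0.07] -62.34122670212209
[[260.4678651 218.7445245]]
```

View pics/w2.png

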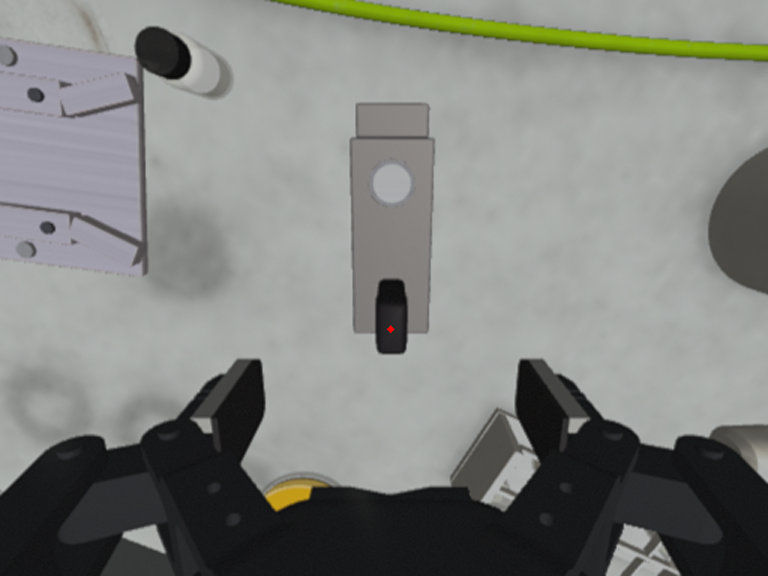

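The tab top is centred at (391,328) and the reprojected point falls on it at (391,329), so I'll go down and grip.

carry_out --rows '[{"dx": 0,"dy": 2,"dz": 0,"spin": 0},{"dx": 0,"dy": 4.5,"dz": 0,"spin": 0},{"dx": 0,"dy": 6.2,"dz": 0.1,"spin": 0},{"dx": 0,"dy": 7,"dz": 0.1,"spin": 0},{"dx": 0,"dy": 7,"dz": 0.1,"spin": 0}]'

```text
time_s: 5.62
eef_pos: [0.5537, -0.0347, 0.0428]
ee_rot: [-0.169, 0.687, -0.687, 0.169]
ft_force: [-0.3, 0.1, 0.4]
grip_width: 0.0857
```

carry_out --rows '[{"dx": 0,"dy": 0,"dz": 0,"spin": 0},{"dx": 0,"dy": 0,"dz": 0,"spin": 0},{"dx": 0,"dy": 0,"dz": 0,"spin": 0},{"dx": 0,"dy": 0,"dz": 0,"spin": 0},{"dx": 0,"dy": 0,"dz": 0,"spin": 0},{"dx": 0,"dy": 0,"dz": 0,"spin": 0},{"dx": 0,"dy": 0,"dz": 0,"spin": 0},{"dx": 0,"dy": 0,"dz": 0,"spin": 0},{"dx": 0,"dy": 0,"dz": 0,"spin": 0},{"dx": 0,"dy": 0,"dz": 0,"spin": 0}]' --jaw 255

```text
time_s: 6.88
eef_pos: [0.5543, -0.0347, 0.0437]
ee_rot: [0.169, -0.687, 0.687, -0.169]
ft_force: [-1.0, -0.6, 5.8]
grip_width: 0.013
```

Run:
```python
from h import *
st=ctrl.read_state();T=Ro.from_quat(st["ee_rot"]).as_matrix();print(st["eef_pos"],T.round(3).tolist(),st["ft_force"],st["grip_width"],np.degrees(np.arctan2(T[1,2],T[0,2])))
q,c=np.load("q.npy");p=st["eef_pos"]
tab=np.array([c[0]-.04*np.cos(c[2]),c[1]-.04*np.sin(c[2]),.043]);print((T.T@(tab-p)*1000).round(1))
# target: tab at station x for nose at -100..; TCP
for x in (-240,-200):
    t=np.array([q[0]+x/1e3*np.cos(q[2]),q[1]+x/1e3*np.sin(q[2])]);print(x,t,(T.T@(np.r_[t,p[2]]-p)*100).round(2))
print("vial dist etc", )
```

```text
[ 0.55431878 -0.03469262  0.04367556] [[-0.886, 0.001, 0.464], [-0.464, -0.0, -0.886], [-0.001, -1.0, 0.0]] [-0.95347573 -0.59677584  5.78800811] 0.012963391124532155 -62.371114710897025
[ 0.8  0.7 -0.8]
-240 [0.59126503 0.00195896] [-4.97  0.   -1.53]
-200 [0.57750551 0.03951793] [-5.5  0.  -5.5]
vial dist etc
```

carry_out --rows '[{"dx": 0,"dy": -1,"dz": 0,"spin": 0},{"dx": 0,"dy": -3,"dz": 0,"spin": 0},{"dx": 0,"dy": -5,"dz": 0,"spin": -3},{"dx": 0,"dy": -7,"dz": 0,"spin": -9},{"dx": 0,"dy": -8,"dz": 0,"spin": -17},{"dx": 0,"dy": -8,"dz": 0,"spin": -25},{"dx": 0,"dy": -8,"dz": 0,"spin": -33},{"dx": 0,"dy": -8,"dz": 0,"spin": -41},{"dx": 0,"dy": -8,"dz": 0,"spin": -49},{"dx": 0,"dy": -8,"dz": 0,"spin": -57},{"dx": -0.5,"dy": -8,"dz": -0.4,"spin": -65},{"dx": -1.5,"dy": -8,"dz": -1,"spin": -73},{"dx": -2.5,"dy": -8,"dz": -1.8,"spin": -79},{"dx": -3.5,"dy": -8,"dz": -2.6,"spin": -82.5},{"dx": -4.4,"dy": -8,"dz": -3.3,"spin": -82.5},{"dx": -5,"dy": -8,"dz": -3.8,"spin": -82.5},{"dx": -5.3,"dy": -8,"dz": -4,"spin": -82.5},{"dx": -5.3,"dy": -8,"dz": -4,"spin": -82.5},{"dx": -5.3,"dy": -8,"dz": -4,"spin": -82.5}]'

```text
time_s: 9.25
eef_pos: [0.5821, 0.0247, 0.1231]
ee_rot: [0.58, -0.405, 0.405, -0.579]
ft_force: [-0.8, 0.6, -0.8]
grip_width: 0.0137
```

```bash
cat > rep.py <<'E'
from h import *
q,c=np.load("q.npy")
def rep():
    st=ctrl.read_state();T=Ro.from_quat(st["ee_rot"]).as_matrix();p=st["eef_pos"]
    S=np.array([[np.cos(q[2]),-np.sin(q[2]),0],[np.sin(q[2]),np.cos(q[2]),0],[0,0,1]])
    print("t",round(st["time_s"],2),"TCP in station mm",(S.T@(p-[q[0],q[1],0])*1e3).round(1),"yaw err deg",round(np.degrees(np.arctan2(T[1,2],T[0,2])-q[2])+90,2),"F station",(S.T@st["ft_force"]).round(1),"z tool",T[:,1].round(4),"w",round(st["grip_width"],4))
    return st,T,p,S
E
python3 - <<'E'
from rep import *
rep(); s=ctrl.snapshot("wrist"); np.savez("w3.npz",**s); save(s,"w3",k=1.56)
E
```

```text
t 9.25 TCP in station mm [-215.5    0.8  123.1] yaw err deg -0.04 F station [ 0.8  0.5 -0.8] z tool [-5.e-04 -5.e-04 -1.e+00] w 0.0137
```

View pics/w3.png

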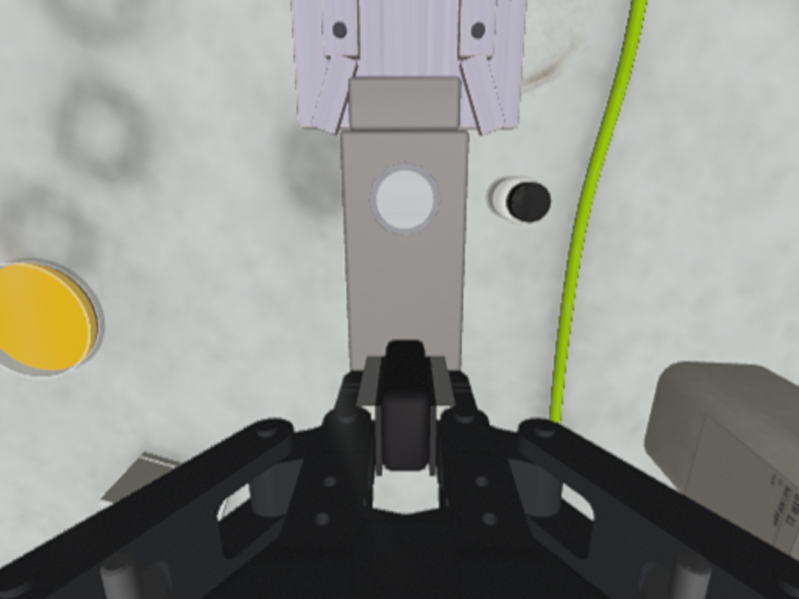

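The wrist view shows the carrier lined up with the channel, its nose at (349–460, 77). The kinks are at (358,57) and (459,55), so the station sits slightly to the right of the carrier. I'll nudge it across, go lower and compare again at nearly equal heights.

carry_out --rows '[{"dx": 0,"dy": 1,"dz": 0.1,"spin": 0},{"dx": 0,"dy": 2.5,"dz": 0.2,"spin": 0},{"dx": 0,"dy": 4,"dz": 0.2,"spin": 0},{"dx": 0,"dy": 5,"dz": 0.2,"spin": 0},{"dx": 0,"dy": 5.4,"dz": 0.2,"spin": 0},{"dx": 0,"dy": 5.4,"dz": 0.2,"spin": 0},{"dx": 0,"dy": 5.4,"dz": 0.2,"spin": 0}]'

```text
time_s: 10.18
eef_pos: [0.5847, 0.0261, 0.0698]
ee_rot: [-0.579, 0.405, -0.405, 0.58]
ft_force: [0.7, 0.8, -1.1]
grip_width: 0.0129
```

Run:
```python
from rep import *
rep(); s=ctrl.snapshot("wrist"); np.savez("w4.npz",**s); save(s,"w4",crop=(156,0,356,150),k=4)
```

```text
t 10.18 TCP in station mm [-215.1   -2.2   69.8] yaw err deg 0.01 F station [ 0.5 -1.  -1.1] z tool [ 1.1e-03  1.0e-04 -1.0e+00] w 0.0129
```

View pics/w4.png

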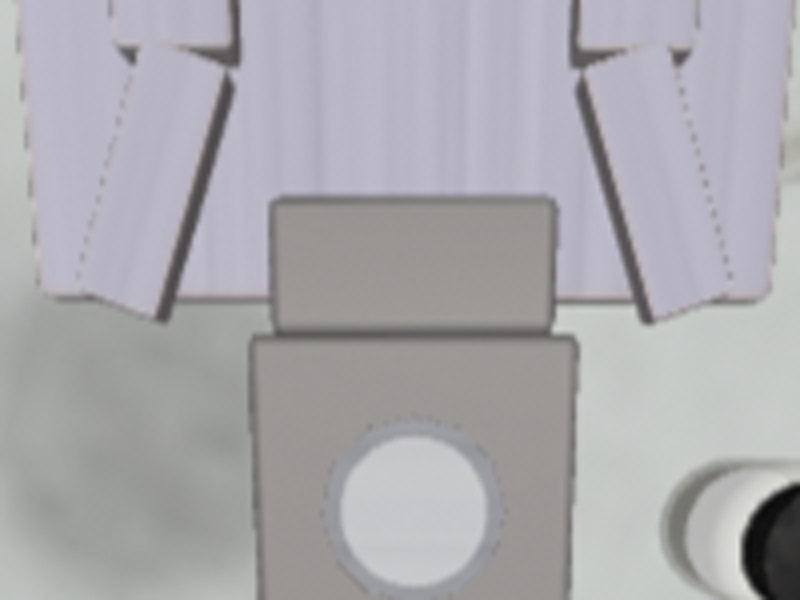

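The view shows the carrier axis at column 414 and the channel centre at about 406. That puts the carrier about 1 mm too far to the right, and the yaw agrees. I'll correct that, lower it and slide it in.

carry_out --rows '[{"dx": 0,"dy": 0.5,"dz": -0.1,"spin": 0},{"dx": 0,"dy": 1.1,"dz": -0.1,"spin": 0},{"dx": 0,"dy": 1.5,"dz": -0.1,"spin": 0},{"dx": 0,"dy": 1.7,"dz": -0.1,"spin": 0},{"dx": 0,"dy": 1.7,"dz": -0.1,"spin": 0},{"dx": -0.5,"dy": 1.7,"dz": -0.1,"spin": 0},{"dx": -1,"dy": 1.7,"dz": -0.1,"spin": 0},{"dx": -1.5,"dy": 1.7,"dz": -0.1,"spin": 0},{"dx": -2,"dy": 1.7,"dz": -0.1,"spin": 0},{"dx": -2.5,"dy": 1.7,"dz": -0.1,"spin": 0},{"dx": -3,"dy": 1.7,"dz": -0.1,"spin": 0},{"dx": -3.5,"dy": 1.7,"dz": -0.1,"spin": 0},{"dx": -4,"dy": 1.7,"dz": -0.1,"spin": 0},{"dx": -4,"dy": 1.7,"dz": -0.1,"spin": 0}]'

```text
time_s: 11.98
eef_pos: [0.5692, 0.0639, 0.0523]
ee_rot: [-0.58, 0.405, -0.405, 0.58]
ft_force: [-0.0, -0.2, -1.1]
grip_width: 0.0132
```

Run:
```python
from rep import *
rep(); s=ctrl.snapshot("wrist"); np.savez("w5.npz",**s); save(s,"w5",crop=(156,0,356,150),k=4)
```

```text
t 11.97 TCP in station mm [-174.2   -0.6   52.3] yaw err deg 0.07 F station [-0.2  0.1 -1.1] z tool [-1.e-04  4.e-04 -1.e+00] w 0.0132
```

View pics/w5.png

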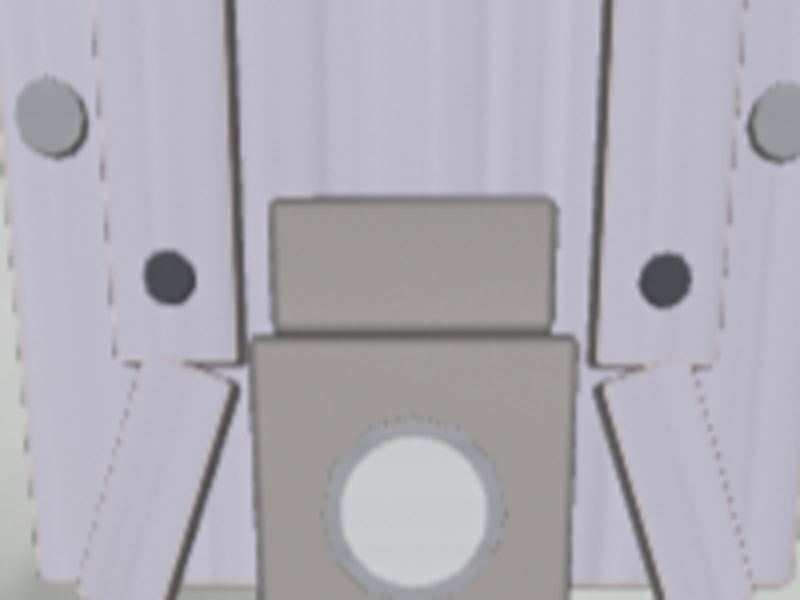

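The carrier is between the rails, with gaps of 8 px on the left and 15 px on the right, so it sits about 0.5 mm left of centre. I'll correct that and slide the nose under the head.

carry_out --rows '[{"dx": 0,"dy": 0,"dz": 0.05,"spin": 0},{"dx": -0.4,"dy": 0,"dz": 0.05,"spin": 0},{"dx": -1,"dy": 0,"dz": 0.05,"spin": 0},{"dx": -1.6,"dy": 0,"dz": 0.05,"spin": 0},{"dx": -2.2,"dy": 0,"dz": 0.05,"spin": 0},{"dx": -2.8,"dy": 0,"dz": 0.05,"spin": 0},{"dx": -3.4,"dy": 0,"dz": 0.05,"spin": 0},{"dx": -4,"dy": 0,"dz": 0.05,"spin": 0},{"dx": -4.6,"dy": 0,"dz": 0.05,"spin": 0},{"dx": -5.2,"dy": 0,"dz": 0.05,"spin": 0},{"dx": -5.8,"dy": 0,"dz": 0.05,"spin": 0},{"dx": -6.2,"dy": 0,"dz": 0.05,"spin": 0},{"dx": -6.2,"dy": 0,"dz": 0.05,"spin": 0}]'

```text
time_s: 13.65
eef_pos: [0.5484, 0.1221, 0.0523]
ee_rot: [-0.58, 0.405, -0.405, 0.58]
ft_force: [-0.1, -0.3, -0.6]
grip_width: 0.0132
```

Run:
```python
from rep import *
rep(); s=ctrl.snapshot("wrist"); np.savez("w6.npz",**s); save(s,"w6",crop=(156,0,356,150),k=4)
```

```text
t 13.65 TCP in station mm [-112.5   -1.1   52.3] yaw err deg 0.05 F station [-0.3  0.3 -0.6] z tool [-0.e+00  2.e-04 -1.e+00] w 0.0132
```

View pics/w6.png

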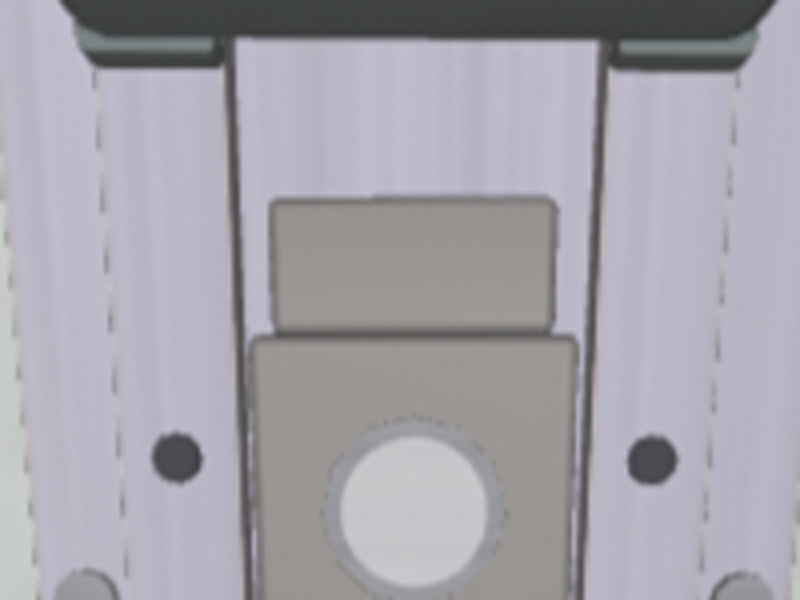

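It is well centred now: rails at 244 and 586, carrier axis at 414. Next I'll slide the nose to about x = +25 mm under the head and pause.

carry_out --rows '[{"dx": -0.4,"dy": 0,"dz": 0,"spin": 0},{"dx": -0.9,"dy": 0,"dz": 0,"spin": 0},{"dx": -1.4,"dy": 0,"dz": 0,"spin": 0},{"dx": -1.9,"dy": 0,"dz": 0,"spin": 0},{"dx": -2.4,"dy": 0,"dz": 0,"spin": 0},{"dx": -2.9,"dy": 0,"dz": 0,"spin": 0},{"dx": -3.4,"dy": 0,"dz": 0,"spin": 0},{"dx": -3.7,"dy": 0,"dz": 0,"spin": 0},{"dx": -3.7,"dy": 0,"dz": 0,"spin": 0},{"dx": -3.7,"dy": 0,"dz": 0,"spin": 0},{"dx": -3.7,"dy": 0,"dz": 0,"spin": 0}]'

```text
time_s: 15.08
eef_pos: [0.536, 0.156, 0.0522]
ee_rot: [0.58, -0.405, 0.405, -0.58]
ft_force: [0.5, -0.4, -1.2]
grip_width: 0.0134
```

```bash
python3 -c "
from rep import *
rep()"
```

```text
t 15.07 TCP in station mm [-76.4  -1.1  52.2] yaw err deg -0.02 F station [-0.6 -0.3 -1.2] z tool [ 0.e+00 -2.e-04 -1.e+00] w 0.0134
```

carry_out --rows '[{"dx": -0.3,"dy": 0,"dz": 0,"spin": 0},{"dx": -0.6,"dy": 0,"dz": 0,"spin": 0},{"dx": -0.9,"dy": 0,"dz": 0,"spin": 0},{"dx": -1.2,"dy": 0,"dz": 0,"spin": 0},{"dx": -1.5,"dy": 0,"dz": 0,"spin": 0},{"dx": -1.7,"dy": 0,"dz": 0,"spin": 0},{"dx": -1.8,"dy": 0,"dz": 0,"spin": 0},{"dx": -1.9,"dy": 0,"dz": 0,"spin": 0},{"dx": -2,"dy": 0,"dz": 0,"spin": 0},{"dx": -2.1,"dy": 0,"dz": 0,"spin": 0},{"dx": -2.2,"dy": 0,"dz": 0,"spin": 0},{"dx": -2.3,"dy": 0,"dz": 0,"spin": 0},{"dx": -2.4,"dy": 0,"dz": 0,"spin": 0},{"dx": -2.4,"dy": 0,"dz": 0,"spin": 0}]'

```text
time_s: 16.82
eef_pos: [0.528, 0.1779, 0.0523]
ee_rot: [0.58, -0.405, 0.405, -0.579]
ft_force: [0.7, -4.1, 1.1]
grip_width: 0.0131
```

```bash
python3 -c "
from rep import *
rep()"
```

```text
t 16.82 TCP in station mm [-53.   -1.1  52.3] yaw err deg -0.03 F station [-4.1  0.8  1.1] z tool [ 3.0e-04 -1.2e-03 -1.0e+00] w 0.0131
```

The plunger is in contact at about 4 N, so I'll go on slowly.

carry_out --rows '[{"dx": -0.1,"dy": 0,"dz": 0,"spin": 0},{"dx": -0.2,"dy": 0,"dz": 0,"spin": 0},{"dx": -0.3,"dy": 0,"dz": 0,"spin": 0},{"dx": -0.4,"dy": 0,"dz": 0,"spin": 0},{"dx": -0.5,"dy": 0,"dz": 0,"spin": 0},{"dx": -0.5,"dy": 0,"dz": 0,"spin": 0}]'

```text
time_s: 17.58
eef_pos: [0.5265, 0.182, 0.0523]
ee_rot: [0.58, -0.405, 0.406, -0.579]
ft_force: [1.6, -6.1, 2.0]
grip_width: 0.0132
```

```bash
python3 -c "
from rep import *
rep()"
```

```text
t 17.57 TCP in station mm [-48.7  -1.1  52.3] yaw err deg -0.05 F station [-6.3  0.6  2. ] z tool [ 4.0e-04 -2.2e-03 -1.0e+00] w 0.0132
```

carry_out --rows '[{"dx": -0.05,"dy": 0,"dz": 0,"spin": 0},{"dx": -0.1,"dy": 0,"dz": 0,"spin": 0},{"dx": -0.15,"dy": 0,"dz": 0,"spin": 0},{"dx": -0.2,"dy": 0,"dz": 0,"spin": 0},{"dx": -0.25,"dy": 0,"dz": 0,"spin": 0},{"dx": -0.3,"dy": 0,"dz": 0,"spin": 0},{"dx": -0.35,"dy": 0,"dz": 0,"spin": 0},{"dx": -0.35,"dy": 0,"dz": 0,"spin": 0}]'

```text
time_s: 18.58
eef_pos: [0.5256, 0.1845, 0.0524]
ee_rot: [0.58, -0.405, 0.406, -0.579]
ft_force: [1.6, -7.7, 2.8]
grip_width: 0.0132
```

```bash
python3 -c "
from rep import *
rep()"
```

```text
t 18.57 TCP in station mm [-46.   -1.2  52.4] yaw err deg -0.08 F station [-7.8  1.1  2.8] z tool [ 6.0e-04 -3.4e-03 -1.0e+00] w 0.0132
```

carry_out --rows '[{"dx": -0.03,"dy": 0,"dz": 0,"spin": 0},{"dx": -0.06,"dy": 0,"dz": 0,"spin": 0},{"dx": -0.09,"dy": 0,"dz": 0,"spin": 0},{"dx": -0.12,"dy": 0,"dz": 0,"spin": 0},{"dx": -0.15,"dy": 0,"dz": 0,"spin": 0},{"dx": -0.15,"dy": 0,"dz": 0,"spin": 0}]'

```text
time_s: 19.32
eef_pos: [0.5252, 0.1856, 0.0524]
ee_rot: [0.58, -0.404, 0.406, -0.578]
ft_force: [0.6, -8.2, 2.1]
grip_width: 0.0135
```

```bash
python3 -c "
from rep import *
rep()"
```

```text
t 19.32 TCP in station mm [-44.9  -1.1  52.4] yaw err deg -0.09 F station [-7.9  2.2  2.1] z tool [ 6.0e-04 -3.8e-03 -1.0e+00] w 0.0135
```

carry_out --rows '[{"dx": -0.03,"dy": 0,"dz": 0,"spin": 0},{"dx": -0.06,"dy": 0,"dz": 0,"spin": 0},{"dx": -0.09,"dy": 0,"dz": 0,"spin": 0},{"dx": -0.12,"dy": 0,"dz": 0,"spin": 0},{"dx": -0.15,"dy": 0,"dz": 0,"spin": 0},{"dx": -0.15,"dy": 0,"dz": 0,"spin": 0}]'

```text
time_s: 20.08
eef_pos: [0.5248, 0.1867, 0.0524]
ee_rot: [0.58, -0.404, 0.407, -0.578]
ft_force: [2.1, -7.2, 3.6]
grip_width: 0.0131
```

```bash
python3 -c "
from rep import *
rep()"
```

```text
t 20.07 TCP in station mm [-43.7  -1.2  52.4] yaw err deg -0.09 F station [-7.5  0.5  3.6] z tool [ 7.0e-04 -4.3e-03 -1.0e+00] w 0.0131
```

carry_out --rows '[{"dx": -0.03,"dy": 0,"dz": 0,"spin": 0},{"dx": -0.06,"dy": 0,"dz": 0,"spin": 0},{"dx": -0.09,"dy": 0,"dz": 0,"spin": 0},{"dx": -0.12,"dy": 0,"dz": 0,"spin": 0},{"dx": -0.15,"dy": 0,"dz": 0,"spin": 0},{"dx": -0.15,"dy": 0,"dz": 0,"spin": 0}]'

```text
time_s: 20.82
eef_pos: [0.5248, 0.1868, 0.0525]
ee_rot: [0.581, -0.404, 0.407, -0.577]
ft_force: [2.3, -9.7, 4.6]
grip_width: 0.0131
```

```bash
python3 -c "
from rep import *
rep()"
```

```text
t 20.82 TCP in station mm [-43.6  -1.1  52.5] yaw err deg -0.15 F station [-9.9  1.2  4.6] z tool [ 9.0e-04 -6.3e-03 -1.0e+00] w 0.0131
```

TCP travel has stopped, so the carrier is on the stop. I'll build up the push gently.

carry_out --rows '[{"dx": -0.03,"dy": 0,"dz": 0,"spin": 0},{"dx": -0.06,"dy": 0,"dz": 0,"spin": 0},{"dx": -0.09,"dy": 0,"dz": 0,"spin": 0},{"dx": -0.12,"dy": 0,"dz": 0,"spin": 0},{"dx": -0.15,"dy": 0,"dz": 0,"spin": 0},{"dx": -0.18,"dy": 0,"dz": 0,"spin": 0},{"dx": -0.2,"dy": 0,"dz": 0,"spin": 0},{"dx": -0.2,"dy": 0,"dz": 0,"spin": 0}]'

```text
time_s: 21.82
eef_pos: [0.5247, 0.1869, 0.0526]
ee_rot: [0.581, -0.404, 0.408, -0.577]
ft_force: [2.3, -13.5, 5.8]
grip_width: 0.0131
```

```bash
python3 -c "
from rep import *
rep()"
```

```text
t 21.82 TCP in station mm [-43.5  -1.1  52.6] yaw err deg -0.21 F station [-13.5   2.5   5.8] z tool [ 0.0012 -0.009  -1.    ] w 0.0131
```

carry_out --rows '[{"dx": -0.03,"dy": 0,"dz": 0,"spin": 0},{"dx": -0.06,"dy": 0,"dz": 0,"spin": 0},{"dx": -0.09,"dy": 0,"dz": 0,"spin": 0},{"dx": -0.12,"dy": 0,"dz": 0,"spin": 0},{"dx": -0.15,"dy": 0,"dz": 0,"spin": 0},{"dx": -0.18,"dy": 0,"dz": 0,"spin": 0},{"dx": -0.2,"dy": 0,"dz": 0,"spin": 0},{"dx": -0.2,"dy": 0,"dz": 0,"spin": 0},{"dx": -0.2,"dy": 0,"dz": 0,"spin": 0},{"dx": -0.2,"dy": 0,"dz": 0,"spin": 0}]'

```text
time_s: 23.08
eef_pos: [0.5246, 0.187, 0.0526]
ee_rot: [0.582, -0.404, 0.409, -0.576]
ft_force: [2.0, -15.6, 6.2]
grip_width: 0.0132
```

Run:
```python
from rep import *
rep(); s=ctrl.snapshot("wrist"); w=s["img"][:150,156:356]; s2=ctrl.snapshot("scene"); v=s2["img"][190:280,170:290]
rep()
cv2.imwrite("pics/w7.png",np.hstack([cv2.resize(a[:,:,::-1],(400,300),interpolation=cv2.INTER_CUBIC) for a in (w,v)]))
```

```text
t 23.07 TCP in station mm [-43.3  -1.1  52.6] yaw err deg -0.27 F station [-15.3   3.5   6.2] z tool [ 0.0016 -0.0115 -0.9999] w 0.0132
t 23.18 TCP in station mm [-43.3  -1.1  52.6] yaw err deg -0.27 F station [-14.6   3.3   6.9] z tool [ 0.0016 -0.0114 -0.9999] w 0.0133
```

View pics/w7.png

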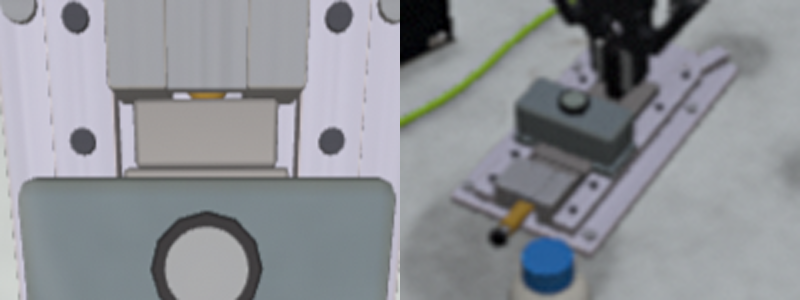

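The wrist crop shows the nose (135–275, 98) seated against the shoulders, with the pin nearly fully pushed in. In the scene crop the tail and collar stick well out at (510,220). The push is steady at about 15 N, so I'm handing the job in.

```bash
python3 -c "
from rep import *
print(ctrl.finish_job()); rep()"
```

```text
the job is handed in; nothing more can be done
None
the job is handed in; nothing more can be done
```

I gripped the carrier by its tab, laid it in the channel and slid it under the read head, pausing there with the nose about 24 mm in. I then pushed it slowly onto the hard stop and handed the job in at about 23 s, still gripping and pressing.

**Last checks**
- **Push:** 14.6–15.3 N along the channel, steady. That leaves roughly 6–7 N on the stop after the spring. The highest push I read was about 15 N, but I only had readings between moves.
- **On the stop:** the tool stopped advancing under further push. The last pictures showed the nose against the shoulders and the plunger tail well out.
- **Alignment:** yaw was about 0.3° off. In the pictures, the carrier was centred to within about 0.5 mm just before it went under the head.
- **Grip:** finger opening was 13 mm on the 14 mm tab.

**Disagreements**
- My first fit of the station was about 1 mm off sideways. I corrected it using close-up wrist pictures.
- At the end the arm read about 1.5 mm further in than that fit predicts at the stop, which is within the camera tolerance.
- The tool leaned about 0.65° under the push.

I did not measure the bottle, vial and dish again at the end. The carrier and gripper were kept clear of all three. The hand-in gave no verdict, and no state could be read afterwards.

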